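# Hold a fixture plate in the guarded edge gauge

## Task

Take the pale resin plate out of the white rack, pass it upright through the slot in the gauge's yellow guard, and press it gently down on the sprung red stop inside until the stop has gone down about 6 mm of its 9 mm. Finish while still holding the plate there, pressed on the stop, as if the gauge were taking its reading: do not let go. Leave the blue plate in the rack and do not disturb the vial, the beaker and the bottle.

Things in the scene. Friction and masses are not known exactly. Their poses are not given: they have to be found in the camera images.
- resin_plate: Pale beige resin plate with four dark holes, 50 x 52 x 10 mm, 50 g, loose, standing on edge in either rack groove, 34 mm of it out of the rack. Origin: centre of one 50 x 52 face. As it stands x points straight down (50 mm high), y is level along its 52 mm width, z level along its 10 mm thickness. Grip only the top 16 to 18 mm, across the 10 mm: some 25 mm stand out of the gauge at the end.
- plate_center (a point): Centre of the resin plate (middle of its thickness, 25 mm below its top edge as it stands in the rack). Axes as for the plate.
- plate_foot (a point): Middle of the resin plate's lower edge, 25 mm below its centre.
- blue_plate: Blue plastic plate of the same size and shape as the resin plate, loose, in the other rack groove; same axes. To be left there.
- blue_center (a point): Centre of the blue plate.
- plate_rack: White two-place plate rack on a grey foot, 60 x 156 x 22 mm, fixed to the bench. Origin: centre of its underside; z up; y along its length and along both grooves, which lie end to end, centred 34 mm either side of the middle. Each groove is 13 mm wide and 56 mm long, its floor 6 mm and its rim 22 mm above the bench.
- gauge: Guarded edge gauge: grey box with a clear front window and a yellow top guard, 96 x 124 mm and 80 mm high, fixed to the bench. It may stand on either side, with the rack on the other. Origin: centre of its underside; z up; y along the slot.
- slot (a point): Centre of the slot's mouth, on the upper face of the yellow guard, 80 mm above the bench. The slot runs along the gauge's y axis: 56 mm long, 14 mm wide (2 mm clearance on every side of the plate), straight sided from 5 to 12 mm below the mouth; above that a steep bevelled steel lead-in, 3 mm wider on each side at the mouth.
- stop (a joint): Travel of the sprung red stop under the slot (m): 0 up, 0.009 fully down, hard end there. It is pressed straight down; about 2 N starts it, 5 N holds it 5 mm down, 7.5 N fully down; it springs back when released.
- stop_top (a point): Middle of the upper face of the red stop, straight under the slot: 17 mm below the slot's mouth when the stop is up.
- red_vial: Small white vial with a red cap, 32 mm wide, 75 mm high, loose bystander near the front edge. Origin: centre of its underside.
- beaker: Small clear beaker, 66 mm wide, 69 mm high, loose bystander. Origin: centre of its underside.
- brown_bottle: Brown bottle with a black cap, 54 mm wide, 125 mm high, loose bystander. Origin: centre of its underside.
Mind the look-alikes: they are no part of the job. There is more than one size of the plate_rack; the one meant has the size given above.

How it is judged:
On the way, in this order (a step that is already met when the one before it is completed fails the run):
1. the resin plate is lifted clear of the rack in the gripper (z of plate_foot in the frame of plate_rack above 0.03 m and contact force between the fingers and resin_plate above 1 N), for 0.1 s.
2. the resin plate's foot is inside the slot, the plate in the gripper (z of plate_foot in the frame of slot below -0.008 m and horizontal distance between plate_foot and slot below 0.005 m and contact force between the fingers and resin_plate above 1 N), for 0.1 s.
At the end, for the whole second after the job is handed in: The gripper still holds the resin plate, which stands upright in the slot (within 0.15 rad, centre within 6 mm of the slot's centre, foot at least 19 mm below the mouth), at rest, pressing the stop at least 4 mm down; the blue plate is still in its groove within 15 mm (value of joint stop above 0.004 m and contact force between resin_plate and gauge above 1 N and contact force between the fingers and resin_plate above 1 N and z of plate_foot in the frame of slot below -0.019 m and horizontal distance between plate_center and slot below 0.006 m and angle between the x axis of resin_plate and the z axis of gauge, either way round below 0.15 rad and angle between the z axis of resin_plate and the x axis of gauge, either way round below 0.15 rad and linear speed of resin_plate below 0.02 m/s and distance of blue_center from where it was at the start of the episode below 0.015 m); the arm keeps its last pose, push and grip.
It fails at once if the resin plate is pressed or jammed against the gauge with more than 30 N (contact force between resin_plate and gauge above 30 N).
It fails at once if the blue plate is moved by more than 15 mm (distance of blue_center from where it was at the start of the episode above 0.015 m).
It fails at once if the vial, beaker or bottle is moved by more than 25 mm (distance of any of red_vial, beaker, brown_bottle from where it was at the start of the episode above 0.025 m).
It also fails if it takes over 38 s, if anything falls off the work surface, if the arm or the gripper's body presses on something with over 40 N, if the wrist force passes 120 N, or if a joint passes its speed limit or range.

## Robot

A 6-joint arm with a two-finger parallel gripper is mounted at the origin on a cart in front of the work surface, level with it; the furniture and walls round the work are solid. World frame = base frame: x ahead of the robot, y to its left, z up, the work surface at z = 0. Lengths are in m, angles in rad, forces in N, time in s.
With the tool pointing down it reaches from about 0.4 to 0.825 m from the base axis. Payload 7 kg.
Tool frame: the origin (TCP) lies midway between the tips of the shut fingers; the grasp point (between the pads) lies 19 mm behind it; z points along the fingers, y is the line along which they close (so a half turn about z gives the same grasp; the last joint's range is limited). The gripper opens to 88 mm and grips with 3 to 60 N. Pads are 19 mm wide; open, the fingers measure 130 mm over their backs; the gripper's body (78 mm by 193 mm) begins 47 mm behind the grasp point.
Start: joints at [1.498, 0.359, 0.012, 0, -1.224, -0.288], TCP at [0.238, 0.632, 0.194] pointing down, gripper open.
Joint ranges: [-3.07, 3.07], [-1.43, 2.12], [-1.02, 1.25], [-3.03, 1.67], [-3.05, -0], [-3.03, 3.03]. Speed limits (rad/s): [2.39, 2.39, 3.01, 3.14, 3.14, 3.14].

## Interface

Orientations are given as [roll, pitch, yaw] about the fixed x, y, z axes, in that order (R = Rz(yaw) Ry(pitch) Rx(roll)).
In Python, from station import arm, grab_frame, camera_params, spot_in gives the robot as it stands.
- The arm moves only by the shell command python3 -m jog 'ROWS' [FORCE]. ROWS is JSON, a list that holds one entry, the list of rows, each a list of 7 numbers: the shift along the tool's x, y, z in mm, then the turn, a rotation vector about the tool's x, y, z in rad, then the finger opening in mm, from 0 to 87.6. In form: [[[x, y, z, wx, wy, wz, fingers], ...]]. A call has 1 to 20 rows; each row is the pose to reach, as a shift and turn from the pose commanded when the call began, along the tool's axes at that moment; what a row does not reach only later rows make up. A row lasts 1/8 s, in which the tool goes at most 62.5 mm and 10.7 degrees, less where a joint would pass 70% of its speed; a pose out of reach is approached as far as the arm can. A call with a gripper value outside its range is refused whole. The fingers move at their own pace and stop on an object; FORCE is the grip in N (left out, the last holds). Time passes only in rows, so rows that repeat a pose let the fingers close. It gives the time, the measured TCP pose, the force, the opening and the grip force at its end, in the units of the state.
- arm.get_state(): the state, without advancing time (a new reading comes with each control period).
- grab_frame(name): name is "side" or "top" or "wrist"; returns (picture, depth): 480x640x3 uint8, blue, green, red; 480x640 float32, m along the optical axis (not along the pixel's ray), 0 where there is no reading.
- camera_params(name): a dict with "mtx" (3x3 intrinsics, pixels), "R" (3x3) and "t" (3): a world point X has camera coordinates R X + t. Camera axes: x right, y down, z forward; pixel columns grow to the right and rows downward; lengths in m; the calibration is good to about 2 mm. A picture is of the moment at which its call begins: read the wrist's pose just before it. camera_params takes no time and is no camera call; for the wrist camera it gives the pose at the moment of the call.
- arm.job_done(): hands the job in; it is judged then, once.
Trained networks look in the newest picture that a camera, given by its name, has taken for a name from the list of things; names that differ only in an ending like _2 or _b are one class to them, and where a whole thing is asked for, a point or a joint stands for the part that bears it (a point fixed in the world has none). Each returns a list of dicts, best first, with "confidence" (0 to 1); they miss things now and then, are a little off and sometimes report something else, mostly with a low value. They report only what shows in the picture. A call takes as long as a camera call. They do not tell look-alikes from the thing itself.
- spot_in(query, camera): "uv" ([column, row] in pixels, amid what is visible of it).
The state is a dict: "t": time; "q": joint angles; "qd": joint speeds; "joint_efforts": joint torques, N m; "eef_pos": TCP position; "ee_rot": TCP orientation; "force": force on the tool from outside, world axes, zero at the start; "moment": the same for the moment, N m; "width": finger opening in m; "gripper_force": force on a finger pad.
Only numpy, scipy, OpenCV 4.12 (cv2) and the standard library are available. Lean on these libraries where they do the work, as an engineer would, in place of code of your own. Each camera call takes 0.05 s, during which the arm holds its last target. There are 200 camera calls.

## Working session

There is one attempt and no reset: what is moved stays moved. The work goes in short steps, Python scripts to look and compute and a shell command to move; the robot and the scene stay as the last step left them, time stands still between calls to the robot, and variables do not carry over. Pictures are saved under pics/ and viewed, at most 10 in all, crops included, and the job is handed in when it is done.

```bash
mkdir -p pics; cat > h.py <<'E'
import numpy as np, cv2
from station import arm, grab_frame, camera_params, spot_in
def cloud(d,p):
    K=p["mtx"];v,u=np.mgrid[0:480,0:640]
    c=np.stack([(u-K[0][2])/K[0][0]*d,(v-K[1][2])/K[1][1]*d,d],-1)
    return (c-np.array(p["t"]))@np.array(p["R"])  # R^T(c-t)
E
python3 - <<'E'
from h import *
s=arm.get_state();print(s["t"],s["eef_pos"],s["ee_rot"])
ims=[]
for c in["top","side"]:
    im,d=grab_frame(c);p=camera_params(c);np.savez(f"{c}.npz",im=im,d=d,W=cloud(d,p));W=cloud(d,p)
    cv2.imwrite(f"pics/{c}0.png",im)
    for q in ["resin_plate","blue_plate","plate_rack","gauge","slot","red_vial","beaker","brown_bottle"]:
        for r in spot_in(q,c)[:3]:
            u,v=map(int,np.round(r["uv"]));v=min(v,479);u=min(u,639)
            print(c,q,u,v,round(r["confidence"],2),W[v,u].round(3))
E
```

```text
0.0 [0.23814878 0.63100454 0.19352319] [ 3.13991895e+00 -1.55757377e-04 -3.60946672e-01]
top resin_plate 288 256 0.55 [0.506 0.194 0.061]
top plate_rack 302 254 0.78 [0.514 0.16  0.017]
top plate_rack 244 218 0.58 [0.611 0.311 0.022]
top plate_rack 188 230 0.58 [0.571 0.438 0.104]
top gauge 429 238 0.56 [ 0.545 -0.166  0.06 ]
top slot 431 235 0.84 [ 0.552 -0.171  0.063]
top red_vial 357 294 0.56 [0.406 0.021 0.077]
top beaker 198 280 0.55 [ 0.452  0.437 -0.002]
top brown_bottle 188 233 0.96 [0.565 0.441 0.091]
top brown_bottle 430 236 0.2 [ 0.55  -0.169  0.057]
side resin_plate 296 234 0.65 [0.508 0.193 0.033]
side blue_plate 310 241 0.57 [0.509 0.123 0.046]
side plate_rack 311 219 0.7 [-0.081 -0.916  0.703]
side plate_rack 305 255 0.69 [0.497 0.125 0.01 ]
side gauge 398 300 0.59 [ 0.51 -0.22  0.08]
side slot 398 296 0.72 [ 0.52  -0.208  0.079]
side red_vial 294 277 0.82 [0.404 0.009 0.039]
side beaker 237 204 0.81 [0.439 0.405 0.047]
side brown_bottle 273 186 0.87 [0.566 0.439 0.061]
side brown_bottle 399 300 0.16 [ 0.512 -0.221  0.08 ]
```

View pics/top0.png

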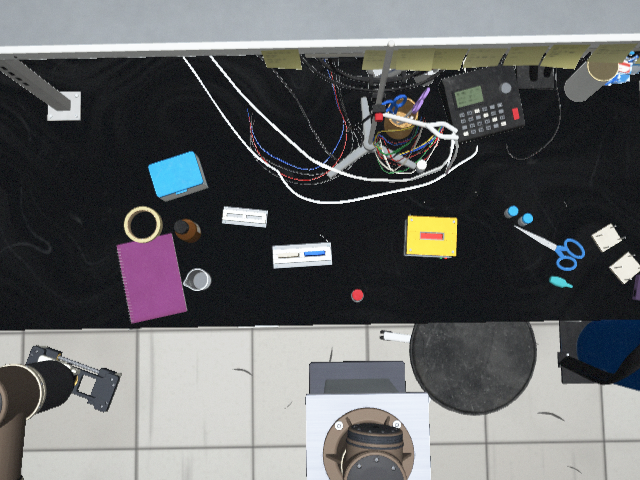

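View pics/side0.png

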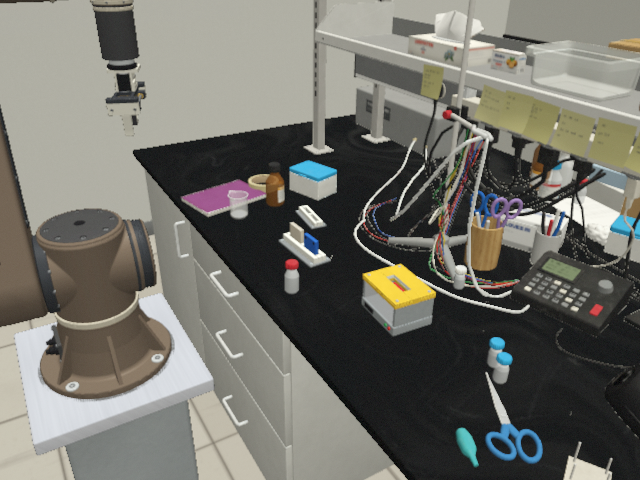

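The top picture shows the rack holding both plates at (302,254), with the resin plate at (288,255) and the blue one at (315,254). The gauge is at (431,236), with its red stop visible in the slot. The vial is at (357,295), the beaker at (198,280) and the bottle at (188,231).

What could be mistaken for the target: the empty smaller rack at (244,217), and the blue plate at (315,254). I choose the beige plate at (288,255) in the larger rack.

```bash
python3 - <<'E'
from h import *
T=np.load("top.npz");im,W=T["im"],T["W"];hsv=cv2.cvtColor(im,cv2.COLOR_BGR2HSV)
def rect(n,m):
    P=W[m];r=cv2.minAreaRect((P[:,:2]*1000).astype(np.float32));print(n,len(P),"z",np.percentile(P[:,2],[5,50,95]).round(3),r)
x,y,z=W[...,0],W[...,1],W[...,2]
reg=(abs(x-.51)<.06)&(abs(y-.16)<.11)
rect("rack",reg&(z>.012)&(z<.035)&(hsv[...,2]>120)); rect("plates",reg&(z>.045))
rect("resin",reg&(z>.045)&(hsv[...,1]<100)); rect("blue",reg&(hsv[...,1]>150)&(hsv[...,0]>95)&(z>.045))
g=(abs(x-.55)<.12)&(abs(y+.17)<.12)
rect("guard",g&(hsv[...,0]>20)&(hsv[...,0]<35)&(hsv[...,1]>120)&(z>.06))
rect("stop",g&((hsv[...,0]<8)|(hsv[...,0]>172))&(hsv[...,1]>120)&(z>.04))
a=cv2.resize(im[225:285,255:345],(540,360),interpolation=2)
S=np.load("side.npz")["im"];b=cv2.resize(S[200:280,260:350],(405,360),interpolation=2)
cv2.imwrite("pics/crop.png",cv2.resize(np.hstack([a,b]),(800,305)))
E
```

```text
rack 568 z [0.014 0.021 0.028] ((509.15899658203125, 161.19894409179688), (53.46737289428711, 149.93515014648438), 4.177184104919434)
plates 178 z [0.049 0.055 0.061] ((511.91204833984375, 160.99908447265625), (11.299564361572266, 118.35457611083984), 2.4053597450256348)
resin 92 z [0.05  0.055 0.062] ((511.2760314941406, 177.4884796142578), (11.229379653930664, 85.37691497802734), 2.545748472213745)
blue 79 z [0.048 0.056 0.061] ((512.4346923828125, 127.37718963623047), (9.648198127746582, 51.23356628417969), 3.2244274616241455)
guard 1646 z [0.073 0.079 0.085] ((548.9713134765625, -169.79913330078125), (125.61908721923828, 96.34915161132812), 86.23416137695312)
stop 111 z [0.056 0.062 0.071] ((549.9107666015625, -171.64044189453125), (52.335262298583984, 13.209086418151855), 86.06014251708984)
```

View pics/crop.png

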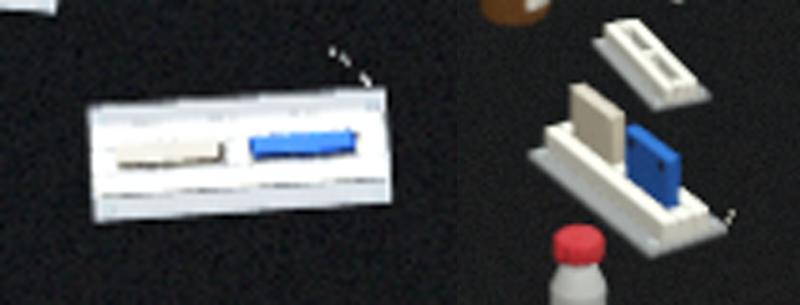

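The crop confirms it: the beige plate stands in the left (+y) groove of the larger rack, and the blue one is beside it on the right. Next I compute the approach shift.

```bash
cat >> h.py <<'E'
from scipy.spatial.transform import Rotation as Ro
def go(pos,yaw):
    s=arm.get_state();R=Ro.from_euler("xyz",s["ee_rot"])
    T=Ro.from_euler("xyz",[np.pi,0,yaw])
    print("t",s["t"],"shift mm",(R.inv().apply(np.array(pos)-s["eef_pos"])*1000).round(1),"rot",(R.inv()*T).as_rotvec().round(3),"w",s["width"],"F",np.round(s["force"],1))
E
python3 -c "
from h import *
go([.510,.195,.150],-1.510)"
```

```text
t 0.9 shift mm [408.3 312.5  44.5] rot [0.    0.    1.149] w 0.08747283647756286 F [-0.9 -0.7  0.3]
```

```bash
python3 -m jog '[[[408,312,44,0,0,1.149,50],[408,312,44,0,0,1.149,50],[408,312,44,0,0,1.149,50],[408,312,44,0,0,1.149,50],[408,312,44,0,0,1.149,50],[408,312,44,0,0,1.149,50],[408,312,44,0,0,1.149,50],[408,312,44,0,0,1.149,50],[408,312,44,0,0,1.149,50],[408,312,44,0,0,1.149,50],[408,312,44,0,0,1.149,50],[408,312,44,0,0,1.149,50],[408,312,44,0,0,1.149,50]]]' 25
python3 - <<'E'
from h import *
p=camera_params("wrist");im,d=grab_frame("wrist");W=cloud(d,p);cv2.imwrite("pics/w1.png",im)
hsv=cv2.cvtColor(im,cv2.COLOR_BGR2HSV);x,y,z=W[...,0],W[...,1],W[...,2]
def rect(n,m):
    P=W[m];
    if len(P)>20:print(n,len(P),"z",np.percentile(P[:,2],[5,50,95]).round(3),cv2.minAreaRect((P[:,:2]*1000).astype(np.float32)))
    else:print(n,len(P))
r=(abs(x-.51)<.04)&(d>0)
rect("resin",r&(y>.165)&(y<.225)&(z>.052)&(z<.062));rect("blue",r&(y>.09)&(y<.155)&(z>.052)&(z<.062))
rect("rim",r&(y>.08)&(y<.24)&(z>.018)&(z<.026))
for q in["resin_plate","blue_plate"]:print([(k["uv"],k["confidence"]) for k in spot_in(q,"wrist")[:2]])
go([.510,.195,.039],-1.51)
E
```

```text
t: 2.52
eef_pos: [0.5096, 0.1965, 0.1506]
ee_rot: [-3.141, 0.0, -1.508]
force: [0.3, -0.3, 0.6]
width: 0.05
gripper_force: 0.0
resin 1106 z [0.054 0.055 0.056] ((513.4420166015625, 197.50399780273438), (10.491608619689941, 52.010311126708984), 2.9642040729522705)
blue 1252 z [0.054 0.055 0.056] ((516.2227172851562, 129.22113037109375), (9.819306373596191, 51.14210510253906), 3.2123470306396484)
rim 6569 z [0.019 0.021 0.022] ((514.6357421875, 163.50286865234375), (34.88624954223633, 149.72328186035156), 2.627480983734131)
[([315.9, 218.1], 0.81), ([320.0, 123.3], 0.33)]
[([317.3, 126.7], 0.63)]
t 2.675 shift mm [  1.   -0.2 111.5] rot [-0.     0.     0.001] w 0.05021482035824761 F [0.5 0.6 0.3]
```

View pics/w1.png

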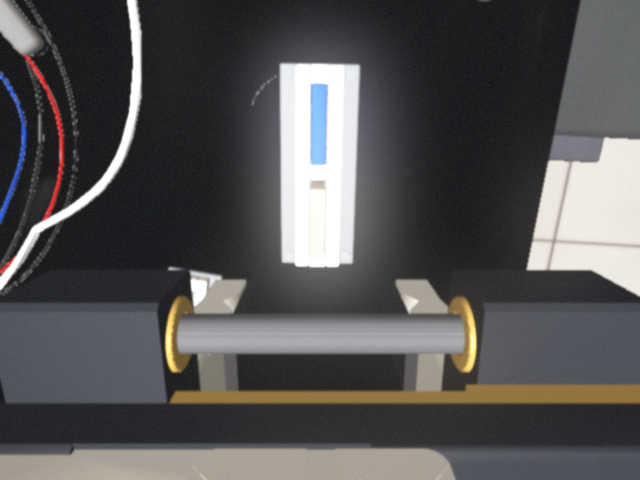

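The wrist view shows the resin plate at (316,218), centred between the fingers, and the blue plate at (318,125). It places the resin plate about 2 mm farther in x. Descend and grip.

```bash
python3 -m jog '[[[-1,-2.7,30,0,0,0.012,40],[-1,-2.7,60,0,0,0.012,40],[-1,-2.7,85,0,0,0.012,40],[-1,-2.7,100,0,0,0.012,40],[-1,-2.7,108,0,0,0.012,40],[-1,-2.7,112,0,0,0.012,40],[-1,-2.7,112,0,0,0.012,25],[-1,-2.7,112,0,0,0.012,5],[-1,-2.7,112,0,0,0.012,5],[-1,-2.7,112,0,0,0.012,5],[-1,-2.7,112,0,0,0.012,5],[-1,-2.7,112,0,0,0.012,5],[-1,-2.7,112,0,0,0.012,5]]]' 25
```

```text
t: 4.3
eef_pos: [0.5125, 0.1967, 0.0385]
ee_rot: [3.142, -0.0, -1.522]
force: [0.1, -0.0, -0.3]
width: 0.0054
gripper_force: 0.0
```

```bash
python3 - <<'E'
from h import *
s=arm.get_state();print(s["width"],s["gripper_force"],s["force"])
im,d=grab_frame("wrist");b,_=grab_frame("side")
cv2.imwrite("pics/w2.png",np.hstack([cv2.resize(im,(400,300)),cv2.resize(b[170:290,240:400],(400,300),interpolation=2)]))
E
```

```text
0.005394470420914482 0.0 [ 0.08990679 -0.02474249 -0.25528629]
```

View pics/w2.png

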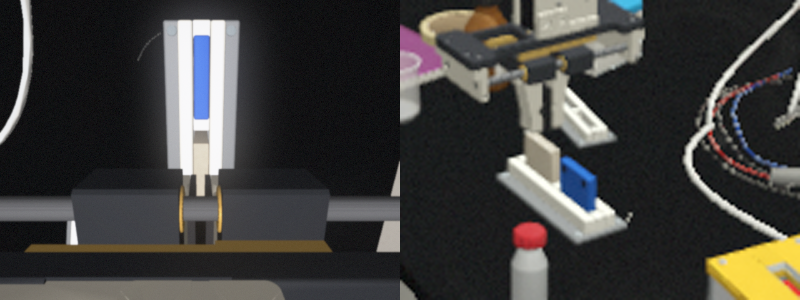

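The side view (right half) shows the shut fingers above or behind the plate, with the plate untouched. The wrist view (left half) shows the plate running in towards the fingers. I'll measure where the tips really are.

```bash
python3 - <<'E'
from h import *
im,d=grab_frame("side");W=cloud(d,camera_params("side"))
# pixels of crop: u=240+(c-400)*.4, v=170+r*.4
for r in range(80,190,8):
    v=int(170+r*.4);print(r,[(c,W[v,int(240+(c-400)*.4)].round(3).tolist()) for c in (524,534,546,556)])
q=camera_params("wrist");C=-np.array(q["R"]).T@np.array(q["t"]);print("wrist cam at",C, np.array(q["R"])[2], arm.get_state()["eef_pos"])
E
```

```text
80 [(524, [0.48, 0.173, 0.137]), (534, [0.479, 0.151, 0.146]), (546, [0.518, 0.198, 0.118]), (556, [0.521, 0.183, 0.124])]
88 [(524, [0.488, 0.19, 0.12]), (534, [0.497, 0.186, 0.12]), (546, [0.515, 0.194, 0.112]), (556, [0.52, 0.182, 0.116])]
96 [(524, [0.489, 0.19, 0.112]), (534, [0.497, 0.186, 0.112]), (546, [0.514, 0.192, 0.105]), (556, [0.522, 0.186, 0.106])]
104 [(524, [0.494, 0.201, 0.098]), (534, [0.497, 0.186, 0.104]), (546, [0.516, 0.194, 0.096]), (556, [0.524, 0.189, 0.096])]
112 [(524, [0.494, 0.202, 0.089]), (534, [0.495, 0.182, 0.098]), (546, [0.515, 0.193, 0.088]), (556, [0.523, 0.188, 0.088])]
120 [(524, [0.494, 0.202, 0.078]), (534, [0.495, 0.182, 0.087]), (546, [0.517, 0.198, 0.074]), (556, [0.523, 0.188, 0.077])]
128 [(524, [0.559, 0.329, -0.002]), (534, [0.497, 0.187, 0.076]), (546, [0.579, 0.313, 0.0]), (556, [0.591, 0.312, -0.002])]
136 [(524, [0.55, 0.311, -0.001]), (534, [0.508, 0.208, 0.055]), (546, [0.571, 0.298, -0.0]), (556, [0.578, 0.289, 0.002])]
144 [(524, [0.544, 0.299, -0.003]), (534, [0.507, 0.206, 0.048]), (546, [0.513, 0.191, 0.053]), (556, [0.573, 0.28, -0.002])]
152 [(524, [0.532, 0.278, 0.0]), (534, [0.503, 0.198, 0.044]), (546, [0.51, 0.185, 0.048]), (556, [0.512, 0.168, 0.056])]
160 [(524, [0.506, 0.227, 0.018]), (534, [0.508, 0.208, 0.027]), (546, [0.506, 0.178, 0.041]), (556, [0.512, 0.169, 0.044])]
168 [(524, [0.498, 0.211, 0.019]), (534, [0.508, 0.21, 0.017]), (546, [0.508, 0.182, 0.03]), (556, [0.513, 0.17, 0.034])]
176 [(524, [0.495, 0.206, 0.013]), (534, [0.497, 0.188, 0.022]), (546, [0.508, 0.181, 0.022]), (556, [0.514, 0.171, 0.025])]
184 [(524, [0.495, 0.206, 0.005]), (534, [0.495, 0.184, 0.015]), (546, [0.502, 0.171, 0.02]), (556, [0.509, 0.163, 0.021])]
wrist cam at [0.51680793 0.12802088 0.2275867 ] [-0.01172738  0.25901162 -0.96580301] [0.51251767 0.19672526 0.03842201]
```

```bash
python3 - <<'E'
from h import *
im,d=grab_frame("wrist");p=camera_params("wrist");W=cloud(d,p);x,y,z=W[...,0],W[...,1],W[...,2]
m=(d>0)&(z>.05)&(z<.06)&(y<.155)&(y>.09)&(abs(x-.515)<.02);print("blue top",m.sum(),W[m].mean(0))
e=arm.get_state()["eef_pos"]
for r in range(215,400,10):
    print(r,[(c,W[r,c].round(3).tolist()) for c in (280,300,312,320,330,345)])
s=np.load("side.npz");Ws=s["W"];v,u=np.mgrid[0:480,0:640]
m=(abs(Ws[...,0]-.238)<.12)&(abs(Ws[...,1]-.631)<.12)&(Ws[...,2]>.1)&(Ws[...,2]<.6);print("start lowest z",np.percentile(Ws[m][:,2],[0,1,2,5,20]))
E
```

```text
blue top 3397 [0.51623973 0.12835914 0.05483967]
215 [(280, [0.536, 0.177, 0.004]), (300, [0.525, 0.173, 0.021]), (312, [0.519, 0.172, 0.026]), (320, [0.515, 0.172, 0.025]), (330, [0.51, 0.171, 0.025]), (345, [0.503, 0.172, 0.021])]
225 [(280, [0.536, 0.182, 0.005]), (300, [0.525, 0.178, 0.022]), (312, [0.519, 0.172, 0.047]), (320, [0.515, 0.172, 0.046]), (330, [0.511, 0.171, 0.046]), (345, [0.502, 0.177, 0.021])]
235 [(280, [0.536, 0.188, 0.004]), (300, [0.525, 0.183, 0.021]), (312, [0.518, 0.174, 0.055]), (320, [0.515, 0.174, 0.055]), (330, [0.511, 0.174, 0.055]), (345, [0.502, 0.182, 0.022])]
245 [(280, [0.536, 0.194, 0.005]), (300, [0.524, 0.189, 0.021]), (312, [0.518, 0.178, 0.056]), (320, [0.515, 0.178, 0.056]), (330, [0.51, 0.178, 0.055]), (345, [0.502, 0.188, 0.02])]
255 [(280, [0.536, 0.199, 0.005]), (300, [0.524, 0.194, 0.02]), (312, [0.518, 0.183, 0.055]), (320, [0.515, 0.183, 0.054]), (330, [0.51, 0.182, 0.055]), (345, [0.501, 0.193, 0.021])]
265 [(280, [0.536, 0.205, 0.004]), (300, [0.524, 0.199, 0.022]), (312, [0.518, 0.187, 0.055]), (320, [0.514, 0.187, 0.055]), (330, 
[... 1803 characters left out ...]
51, 0.27, -0.001]), (330, [0.511, 0.198, 0.115]), (345, [0.508, 0.188, 0.131])]
375 [(280, [0.522, 0.173, 0.159]), (300, [0.52, 0.202, 0.115]), (312, [0.516, 0.201, 0.116]), (320, [0.51, 0.277, -0.001]), (330, [0.511, 0.201, 0.115]), (345, [0.508, 0.19, 0.132])]
385 [(280, [0.522, 0.175, 0.16]), (300, [0.519, 0.205, 0.116]), (312, [0.516, 0.204, 0.116]), (320, [0.51, 0.284, -0.001]), (330, [0.51, 0.204, 0.115]), (345, [0.51, 0.174, 0.159])]
395 [(280, [0.522, 0.175, 0.162]), (300, [0.518, 0.175, 0.162]), (312, [0.516, 0.175, 0.162]), (320, [0.515, 0.175, 0.162]), (330, [0.513, 0.175, 0.162]), (345, [0.51, 0.174, 0.162])]
start lowest z [0.22557348 0.23422758 0.24170294 0.27199346 0.32706345]
```

Both cameras agree that the real finger tips are about 33 mm above the reported TCP (z≈0.072 against 0.0385), while x and y match. I'll open, go down 32 mm more and grip.

```bash
python3 -m jog '[[[0,-1,0,0,0,0,40],[0,-1,0,0,0,0,40],[0,-1,0,0,0,0,40],[0,-1,10,0,0,0,40],[0,-1,20,0,0,0,40],[0,-1,28,0,0,0,40],[0,-1,32,0,0,0,40],[0,-1,32,0,0,0,40],[0,-1,32,0,0,0,5],[0,-1,32,0,0,0,5],[0,-1,32,0,0,0,5],[0,-1,32,0,0,0,5],[0,-1,32,0,0,0,5]]]' 25
python3 - <<'E'
from h import *
im,d=grab_frame("side");W=cloud(d,camera_params("side"))
b=im[170:290,240:400];cv2.imwrite("pics/s3.png",cv2.resize(b,(640,480),interpolation=2))
E
```

```text
t: 6.12
eef_pos: [0.5134, 0.1968, 0.0066]
ee_rot: [3.142, 0.0, -1.522]
force: [-0.8, 0.2, 0.7]
width: 0.0102
gripper_force: 25.0
```

View pics/s3.png

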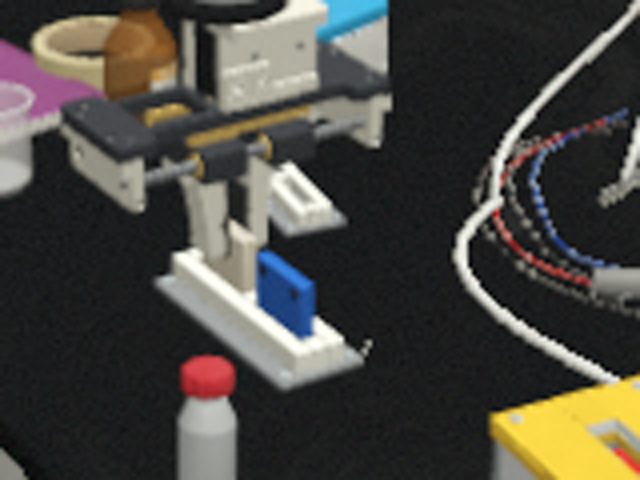

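The picture shows both fingers astride the beige plate at (235,245): opening 10.2 mm, grip 25 N. Next I lift straight up, then carry it to about 70 mm short of the slot and look.

```bash
python3 -m jog '[[[0,0,-10,0,0,0,5],[0,0,-30,0,0,0,5],[0,0,-55,0,0,0,5],[0,0,-85,0,0,0,5],[0,0,-110,0,0,0,5],[0,0,-115,0,0,0,5],[20,-2,-115,0,0,0.01,5],[55,-4,-115,0,0,0.03,5],[95,-8,-115,0,0,0.04,5],[135,-11,-115,0,0,0.06,5],[175,-14,-115,0,0,0.08,5],[215,-17,-115,0,0,0.1,5],[255,-20,-115,0,0,0.114,5],[285,-23,-115,0,0,0.114,5],[298,-23.5,-115,0,0,0.114,5],[298,-23.5,-115,0,0,0.114,5],[298,-23.5,-115,0,0,0.114,5]]]' 25
cat > look.py <<'E'
from h import *
import sys
p=camera_params("wrist");im,d=grab_frame("wrist");W=cloud(d,p);cv2.imwrite(f"pics/{sys.argv[1]}.png",im)
s=arm.get_state();e=s["eef_pos"];print(e,s["ee_rot"],s["width"],s["gripper_force"])
hsv=cv2.cvtColor(im,cv2.COLOR_BGR2HSV);h,S,V=hsv[...,0],hsv[...,1],hsv[...,2];x,y,z=W[...,0],W[...,1],W[...,2]
def rect(n,m):
    P=W[m]
    if len(P)>20:
        k=cv2.minAreaRect((P[:,:2]*1000).astype(np.float32));print(n,len(P),"z",np.percentile(P[:,2],[5,50,95]).round(4),np.round(k[0],1),np.round(k[1],1),round(k[2],2))
    else:print(n,len(P))
near=(d>0)&(abs(x-.55)<.1)&(abs(y+.17)<.1)
rect("guard",near&(z>.074)&(z<.086)&(h>18)&(h<38)&(S>100))
red=near&((h<8)|(h>172))&(S>120)&(z>.05)&(z<.08);rect("stop",red)
pl=(d>0)&(abs(x-e[0])<.03)&(abs(y-e[1])<.035)&(z>e[2]+.02)&(z<e[2]+.06);rect("plate top",pl&(z>e[2]+.046)&(z<e[2]+.052))
# section lines across slot: non-guard hole edges
hole=near&(z<.0785)&(z>.05)&(abs(x-.5515)<.02)&(abs(y+.168)<.04);rect("hole",hole)
print([(k["uv"],round(k["confidence"],2)) for k in spot_in("slot","wrist")[:1]])
E
python3 look.py w4
```

```text
t: 8.3
eef_pos: [0.5512, -0.0994, 0.1211]
ee_rot: [3.141, 0.0, -1.636]
force: [-0.1, 0.3, 0.2]
width: 0.0102
gripper_force: 25.0
[ 0.55138068 -0.09910224  0.12125557] [ 3.14126523e+00  6.70464680e-05 -1.63517890e+00] 0.010273447908391542 24.981940984725952
guard 37486 z [0.0778 0.0789 0.0801] [ 551.6 -166. ] [121.7  96.4] 86.17
stop 2692 z [0.0609 0.062  0.0633] [ 551.7 -167.9] [56.6 14.1] 86.42
plate top 3176 z [0.1683 0.1696 0.1715] [554.7 -99.7] [52.4 27.7] 72.04
hole 6348 z [0.0612 0.0751 0.0784] [ 551.5 -168. ] [40. 80.] 0.01
[([312.1, 113.0], 0.64)]
```

View pics/w4.png

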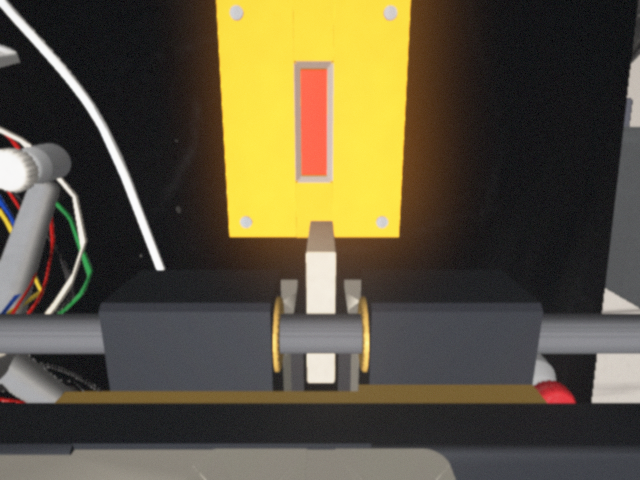

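The picture shows the plate held upright, with its top edge over columns 306–336 and rows 250–382. The slot with the red stop is at (313,122). I'll measure the held plate's top edge to know its offset in the gripper, including tilt.

```bash
python3 - <<'E'
from h import *
im,d=grab_frame("wrist");W=cloud(d,camera_params("wrist"));e=arm.get_state()["eef_pos"]
for r in (225,235,245,249,253,257,265,275,285,295,360,370,375,380,384):
    P=W[r,296:346];ok=np.abs(P[:,2]-P[24,2])<.004;i=np.where(ok)[0]
    print(r,P[24].round(4),"x",P[i[0],0].round(4),P[i[-1],0].round(4),"mid",((P[i[0]]+P[i[-1]])/2).round(4), i[0]+296,i[-1]+296)
E
```

```text
225 [ 0.5512 -0.1241  0.1293] x 0.5556 0.5459 mid [ 0.5507 -0.1239  0.1283] 310 332
235 [ 0.5511 -0.1242  0.1468] x 0.556 0.5459 mid [ 0.551  -0.1239  0.1455] 308 333
245 [ 0.5511 -0.1242  0.1611] x 0.5559 0.546 mid [ 0.551  -0.1241  0.1606] 307 334
249 [ 0.5511 -0.1242  0.166 ] x 0.5557 0.5457 mid [ 0.5507 -0.1239  0.1651] 307 335
253 [ 0.5511 -0.1235  0.1687] x 0.556 0.5459 mid [ 0.5509 -0.1238  0.1696] 306 335
257 [ 0.5512 -0.1224  0.1699] x 0.5561 0.546 mid [ 0.551  -0.1223  0.1694] 306 335
265 [ 0.5514 -0.1198  0.1706] x 0.5563 0.5462 mid [ 0.5512 -0.1194  0.1696] 306 335
275 [ 0.5516 -0.1161  0.1708] x 0.5566 0.5464 mid [ 0.5515 -0.1156  0.1695] 306 335
285 [ 0.5519 -0.1116  0.1688] x 0.5569 0.5466 mid [ 0.5517 -0.1118  0.1692] 306 335
295 [ 0.5521 -0.1081  0.1695] x 0.5609 0.5432 mid [ 0.552  -0.1074  0.1679] 296 345
360 [ 0.5539 -0.0818  0.1693] x 0.5587 0.5486 mid [ 0.5536 -0.0819  0.1694] 307 334
370 [ 0.5541 -0.0781  0.17  ] x 0.559 0.5489 mid [ 0.5539 -0.0776  0.1693] 307 334
375 [ 0.5542 -0.0762  0.1703] x 0.5591 0.549 mid [ 0.5541 -0.0759  0.17  ] 307 334
380 [ 0.5544 -0.0731  0.169 ] x 0.5593 0.5491 mid [ 0.5542 -0.073   0.1688] 307 334
384 [ 0.5624  0.0444 -0.0015] x 0.575 0.549 mid [ 0.562   0.0441 -0.001 ] 305 336
```

The plate centre is at (0.5526, −0.0983) with its foot about 40 mm above the mouth. The slot is at (0.5517, −0.1679), and the yaw matches. I'll move over it, descend to about 6 mm above the mouth and check.

```bash
python3 -m jog '[[[20,-1,0,0,0,0,5],[45,-2.5,0,0,0,0,5],[65,-3.6,0,0,0,0,5],[69.5,-3.6,0,0,0,0,5],[69.5,-3.6,10,0,0,0,5],[69.5,-3.6,22,0,0,0,5],[69.5,-3.6,31,0,0,0,5],[69.5,-3.6,34,0,0,0,5],[69.5,-3.6,34,0,0,0,5],[69.5,-3.6,34,0,0,0,5]]]' 25
python3 - <<'E'
from h import *
im,d=grab_frame("wrist");W=cloud(d,camera_params("wrist"));s=arm.get_state();print(s["eef_pos"],s["ee_rot"])
for r in (245,253,261,275,365,375,380):
    P=W[r,296:346];ok=np.abs(P[:,2]-P[24,2])<.004;i=np.where(ok)[0];print(r,P[24].round(4),"mid",((P[i[0]]+P[i[-1]])/2).round(4),i[0]+296,i[-1]+296)
cv2.imwrite("pics/w5.png",np.hstack([cv2.resize(im[120:300,220:420],(400,360)),cv2.resize(grab_frame("side")[0][210:346,330:480],(397,360),interpolation=2)]))
E
```

```text
t: 9.7
eef_pos: [0.551, -0.1692, 0.0878]
ee_rot: [-3.141, -0.0, -1.636]
force: [0.0, 0.3, 0.0]
width: 0.0106
gripper_force: 25.0
[ 0.55097082 -0.16925258  0.08783236] [-3.14092256e+00  1.49158762e-05 -1.63570339e+00]
245 [ 0.5505 -0.1944  0.1272] mid [ 0.5503 -0.1941  0.1261] 307 334
253 [ 0.5505 -0.1939  0.1354] mid [ 0.5503 -0.1942  0.1363] 306 335
261 [ 0.5507 -0.1913  0.1363] mid [ 0.5505 -0.191   0.1356] 306 335
275 [ 0.551 -0.186  0.136] mid [ 0.5508 -0.1862  0.1366] 306 335
365 [ 0.5534 -0.1503  0.136 ] mid [ 0.5532 -0.1499  0.1354] 307 334
375 [ 0.5537 -0.1462  0.1363] mid [ 0.5535 -0.1458  0.1357] 307 334
380 [ 0.5538 -0.1438  0.136 ] mid [ 0.5536 -0.1441  0.1364] 307 334
```

View pics/w5.png

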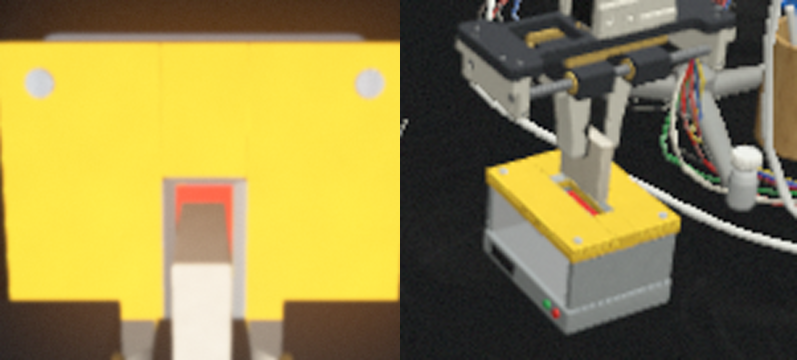

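The wrist crop shows the foot centred within about 0.5 px in the lead-in, with the red visible evenly on both sides. The side view shows the plate standing over the slot. Descend slowly, watching force.

```bash
python3 -m jog '[[[-0.5,0,4,0,0,0,5],[-0.5,0,8,0,0,0,5],[-0.5,0,12,0,0,0,5],[-0.5,0,15,0,0,0,5],[-0.5,0,18,0,0,0,5],[-0.5,0,20,0,0,0,5],[-0.5,0,20,0,0,0,5],[-0.5,0,20,0,0,0,5]]]' 25
```

```text
t: 10.8
eef_pos: [0.5508, -0.1688, 0.0676]
ee_rot: [-3.141, -0.0, -1.636]
force: [0.2, 0.3, -0.4]
width: 0.0103
gripper_force: 25.0
```

```bash
python3 -m jog '[[[0,0,2,0,0,0,5],[0,0,3,0,0,0,5],[0,0,4,0,0,0,5],[0,0,5,0,0,0,5],[0,0,6,0,0,0,5],[0,0,7,0,0,0,5],[0,0,7,0,0,0,5],[0,0,7,0,0,0,5]]]' 25
```

```text
t: 11.8
eef_pos: [0.5507, -0.1688, 0.0606]
ee_rot: [-3.141, -0.0, -1.636]
force: [-0.7, 0.8, 2.3]
width: 0.0102
gripper_force: 25.0
```

```bash
python3 -m jog '[[[0,0,1,0,0,0,5],[0,0,2,0,0,0,5],[0,0,3,0,0,0,5],[0,0,3,0,0,0,5],[0,0,3,0,0,0,5]]]' 25
python3 - <<'E'
from h import *
F=[]
for i in range(6):
    im,d=grab_frame("wrist");F.append(arm.get_state()["force"])
print(np.mean(F,0),np.std(F,0))
W=cloud(d,camera_params("wrist"));m=np.zeros((480,640),bool);m[262:280,310:332]=1;print("plate top z",np.median(W[m],0))
x,y,z=np.moveaxis(W,-1,0);h=cv2.cvtColor(im,cv2.COLOR_BGR2HSV)
g=(h[...,0]>18)&(h[...,0]<38)&(h[...,1]>100)&(abs(z-.08)<.01)&(y<-.18)&(y>-.22);print("guard z",np.median(z[g]),arm.get_state()["eef_pos"])
E
```

```text
t: 12.42
eef_pos: [0.5507, -0.1688, 0.0575]
ee_rot: [-3.141, -0.0, -1.636]
force: [-1.7, 0.7, 4.6]
width: 0.0104
gripper_force: 25.0
[-1.0429947   0.75782822  4.5268394 ] [0.28917994 0.48032084 0.49929213]
plate top z [ 0.55050673 -0.18735036  0.10599346]
guard z 0.07893973304101658 [ 0.55073697 -0.16879719  0.05750643]
```

By geometry the stop is about 5.9 mm down, by force about 4.5 mm. One more millimetre keeps a safe margin either way.

```bash
python3 -m jog '[[[0,0,0.5,0,0,0,5],[0,0,1,0,0,0,5],[0,0,1,0,0,0,5],[0,0,1,0,0,0,5],[0,0,1,0,0,0,5],[0,0,1,0,0,0,5]]]' 25
python3 - <<'E'
from h import *
F=[]
for i in range(6):
    im,d=grab_frame("wrist");F.append(arm.get_state()["force"])
print(np.mean(F,0));W=cloud(d,camera_params("wrist"));print("plate top",np.median(W[262:280,310:332].reshape(-1,3),0))
for r in (261,275,365,375):
    P=W[r,296:346];i=np.where(np.abs(P[:,2]-P[24,2])<.004)[0];print(((P[i[0]]+P[i[-1]])/2).round(4))
E
```

```text
t: 13.48
eef_pos: [0.5508, -0.1688, 0.0565]
ee_rot: [-3.141, -0.0, -1.636]
force: [-0.7, 0.4, 5.3]
width: 0.0106
gripper_force: 25.0
[-1.51036278  0.60802441  5.03944853]
plate top [ 0.55050219 -0.18733777  0.10489403]
[ 0.5503 -0.1908  0.1049]
[ 0.5506 -0.1858  0.1055]
[ 0.553  -0.1496  0.1043]
[ 0.5533 -0.1453  0.1043]
```

```bash
python3 -c "
from station import arm
print(arm.job_done())"
```

```text
the job is handed in; nothing more can be done
None
```

I handed the job in at about 14 s: the resin plate is still gripped at 25 N, upright in the slot, pressing the stop down about 5–7 mm (estimated from about 5 N of force and the camera geometry). The blue plate, vial, beaker and bottle were not touched as far as I saw, but I did not re-measure them, and the hand-in returned no verdict.

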